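# Find the concealed catch and open the battery cover

### The job

The battery cover of the bench data logger is held shut by a concealed catch: one of the six plates on its top panel has a slightly recessed push button, the other five are blank and do not give. Feel over the plates with the closed fingertips until you find the button and press it fully in so that the cover springs ajar, then push the cover back with the fingers until it is fully open. Do not pick up anything or shift any of the loose things standing round the logger.

Things in the scene. Friction and masses are not known exactly. Their poses are not given: they have to be found in the camera images.
- unit: The data logger: a cream box fixed to the worktop, 130 (x) x 264 (y) x 60 mm, with a dark display on its front (-x) face. Origin at the centre of its underside, x away from the display side, z up. Its flat top is 60 mm above the origin; the six plates lie on its right part, the battery cover on its left (+y) part.
- panel (a point): Centre of the six-plate panel at the level of the top; axes as the unit's. Plates are 51 mm square with 1 mm seams, centred at x = -26, +26 and y = -52, 0, +52 mm from here, all level with the top. Five are solid blanks; one, any of the six, is a 4.5 mm wide rim round a square push button, 40 mm wide, same colour, its face 2 mm below the top.
- catch (a joint): Travel of the hidden push button: 0 as found, 0.006 m fully pressed in (straight down). It slides in under about 5 to 7 N and stays in when let go. As it goes in it raises the battery cover in proportion, to 0.80 rad when fully in.
- cover: The battery cover: a cream flap, 69 (x) x 70 (y) x 4 mm, level with the top when shut, so that no edge can be caught. Origin at the middle of its hinge line, which runs along the unit's y on its far side, 2 mm below the top. The flap reaches from there 71 mm along its own -x; its own z points up when shut and leans over with it. Light friction holds it where it is left.
- cover_edge (a point): Middle of the cover's free edge. With the button in, the cover stands ajar at 0.80 rad: the edge is then about 51 mm above the hinge and 49 mm in front of it (unit's -x). Pushing the edge towards the unit's +x with 1 to 2 N swings it on past vertical to a stop at 1.90 rad. The edge rises to 71 mm above the hinge on the way, so keep the fingertips close below it, not far under.
- vial_white: Loose bystander: a vial with a white cap, 30 mm across, 68 mm high, upright in front of the logger. Origin at its underside.
- vial_blue: Loose bystander: a small vial with a blue cap, 24 mm across, 52 mm high, upright in front of the logger. Origin at its underside.
- marker_red: Loose bystander: a marker pen 146 mm long, 14 mm thick, lying in front of the logger. Origin at its underside.
- lab_timer: Loose bystander: a square bench timer, 66 x 66 x 18 mm, lying to the right of the logger. Origin at its underside.
- tape: Loose bystander: a roll of tape 100 mm across, 25 mm high, lying to the left of the logger. Origin at its underside.
- forceps: Loose bystander: steel forceps 131 mm long, 9 mm high, lying near the front edge of the worktop to the right. Origin at its underside.

How it is judged:
By the outcome, as a careful person would: the job done as asked, in the order asked, and still so for the second after the job is handed in, with the robot touching nothing.
It also fails if it takes over 56 s, if anything falls off the work surface, if the arm or the gripper's body presses on something with over 40 N, if the wrist force passes 120 N, or if a joint passes its speed limit or range.

### The arm

A 6-joint arm with a two-finger parallel gripper is mounted at the origin on a cart in front of the work surface, level with it; the furniture and walls round the work are solid. World frame = base frame: x ahead of the robot, y to its left, z up, the work surface at z = 0. Lengths are in m, angles in degrees, forces in N, time in s.
With the tool pointing down it reaches from about 0.325 to 0.775 m from the base axis. Payload 5.5 kg.
Tool frame: the origin (TCP) lies between the finger pads; the fingertips stand 11 mm ahead of it and the grasp point (between the pads) lies 8 mm behind it; z points along the fingers, y is the direction in which the jaws open and shut (so a half turn about z gives the same grasp; the last joint's range is limited). The gripper opens to 88 mm and grips with 3 to 60 N. Pads are 20 mm wide; open, the fingers measure 115 mm over their backs; the gripper's body (75 mm by 178 mm) begins 61 mm behind the grasp point.
Start: joints at [-73.493, 5.22, 70.514, -0, 104.267, -3.249], TCP at [0.203, -0.565, 0.234] pointing down, gripper open.
Joint ranges: [-164.24, 164.24], [-49.07, 125.15], [9.68, 141.18], [-86.29, 266.29], [3.28, 154.24], [-151.56, 151.56]. Speed limits (degrees/s): [147.25, 147.25, 172.46, 180, 180, 180].

### API

Orientations are given as a 3x3 rotation matrix whose columns are the frame's x, y, z axes.
In Python, from plant import manip, cams gives the robot as it stands.
- The arm moves only by the tool send_rows, never from a script. Its argument "series" is a list of rows, each a list of 6 numbers: the shift along the world's x, y, z in mm, then the turn, a rotation vector about the world's x, y, z in rad. A call has 1 to 8 rows; each row is the pose to reach, as a shift and turn from the pose commanded when the call began; what a row does not reach only later rows make up. A row lasts 1/8 s, in which the tool goes at most 62.5 mm and 10.7 degrees, less where a joint would pass 70% of its speed; a pose out of reach is approached as far as the arm can. A call with a gripper value outside its range is refused whole. "grip" is the closure in counts, from 0 (fully open) to 255 (shut), set as the call begins (left out, the last holds). The fingers move at their own pace and stop on an object; "squeeze" is the grip in N (left out, the last holds). Time passes only in rows, so rows that repeat a pose let the fingers close. It gives the time, the measured TCP pose, the force and the opening at its end, in the units of the state.
- manip.get_state(): the state, without advancing time (a new reading comes with each control period).
- cams.camera(name): name is "side" or "top"; returns (picture, depth): 400x640x3 uint8, red, green, blue; 400x640 float32, m along the optical axis (not along the pixel's ray), 0 where there is no reading.
- cams.calibration(name): a dict with "mtx" (3x3 intrinsics, pixels), "distortion" ([k1, k2, p1, p2, k3] as OpenCV has them; the pictures are not rectified), "position" and "orientation" of the camera in the world. Camera axes: x right, y down, z forward; pixel columns grow to the right and rows downward; lengths in m; the calibration is good to about 2 mm. A picture is of the moment at which its call begins. calibration takes no time and is no camera call.
- manip.sign_off(): hands the job in, once; it reports no verdict.
The state is a dict: "time_s": time; "q": joint angles; "qvel": joint speeds; "tau": joint torques, N m; "position": TCP position; "tcp_rot": TCP orientation; "ft_force": force on the tool from outside, world axes, zero at the start; "wrist_torque": the same for the moment, N m; "gripper_width": opening from 0.0 (shut) to 1.0 (fully open).
Only numpy, scipy, OpenCV 4.12 (cv2) and the standard library are available. Lean on these libraries where they do the work, as an engineer would, in place of code of your own. Each camera call takes 0.05 s, during which the arm holds its last target. There are 200 camera calls.

## Working session

There is one attempt and no reset: what is moved stays moved. The work goes in short steps, Python scripts to look and compute and a tool call to move; the robot and the scene stay as the last step left them, time stands still between calls to the robot, and variables do not carry over. Pictures are saved under pics/ and viewed, about 8 in all and at most 12, crops included, and the job is handed in when it is done.

Besides the shell and the picture viewer there is one more tool, called after "Emit:" by a JSON object that holds its "op" and its "data", one argument or row to a line. send_rows: Moves the arm, as the interface text tells. Its arguments: {"type":"object","properties":{"series":{"type":"array"},"grip":{"type":"number"},"squeeze":{"type":"number"}},"required":["series"]}

```bash
mkdir -p pics
cat > h.py <<'E'
import numpy as np, cv2
from plant import manip, cams
def shot(n,f):
    p,d=cams.camera(n); cv2.imwrite(f'pics/{f}.png',p[...,::-1]); np.save(f'pics/{f}.npy',d); return p,d
def world(n,uv,z=None,d=None):
    c=cams.calibration(n); K=np.array(c['mtx']);R=np.array(c['orientation']);t=np.array(c['position'])
    uv=np.array(uv,float).reshape(-1,1,2)
    r=cv2.undistortPoints(uv,K,np.array(c['distortion'])).reshape(-1,2); r=np.c_[r,np.ones(len(r))]
    if z is None:
        dd=np.array([np.median(d[int(v)-1:int(v)+2,int(u)-1:int(u)+2]) for u,v in uv.reshape(-1,2)])
        return t+(r*dd[:,None])@R.T
    w=r@R.T; return t+w*((z-t[2])/w[:,2])[:,None]
E
python3 - <<'E'
from h import *
shot('top','t0');shot('side','s0')
for n in('top','side'):print(cams.calibration(n))
s=manip.get_state();print(s)
E
```

```text
{'mtx': array([[373.86748586,   0.        , 321.46520804],
       [  0.        , 373.86748586, 197.48265955],
       [  0.        ,   0.        ,   1.        ]]), 'distortion': array([-0.0465474,  0.       ,  0.       ,  0.       ,  0.       ]), 'position': array([0.39627591, 0.10873011, 1.0215051 ]), 'orientation': array([[ 4.12771942e-04, -9.97274486e-01,  7.37795924e-02],
       [-9.99786784e-01, -1.93474084e-03, -2.05583102e-02],
       [ 2.06450226e-02, -7.37553755e-02, -9.97062650e-01]])}
{'mtx': array([[435.27877502,   0.        , 320.0193472 ],
       [  0.        , 435.27877502, 205.40340846],
       [  0.        ,   0.        ,   1.        ]]), 'distortion': array([-0.06461039,  0.        ,  0.        ,  0.        ,  0.        ]), 'position': array([0.2117179 , 1.17346795, 0.52705017]), 'orientation': array([[-0.97051186, -0.07072826,  0.23044358],
       [-0.24012737,  0.36738153, -0.89853751],
       [-0.02110872, -0.92737712, -0.37353192]])}
{'time_s': 0.1, 'q': array([-7.34925176e+01,  5.25922129e+00,  7.05753314e+01,  6.92715131e-04,
        1.04266311e+02, -3.24766580e+00]), 'qvel': array([-0.04069136, -0.1544262 , -0.17307885, -0.03434421,  0.06360382,
        0.03524335]), 'tau': array([ 3.02159380e-03, -4.47855270e+01, -4.07571244e+01,  7.00396718e-02,
        2.83912505e-02, -8.54828477e-05]), 'position': array([ 0.20274264, -0.56444657,  0.23261201]), 'tcp_rot': array([[ 9.41144672e-01,  3.38003649e-01, -4.88969266e-04],
       [ 3.38003985e-01, -9.41143159e-01,  1.69117903e-03],
       [ 1.11434602e-04, -1.75691769e-03, -9.99998450e-01]]), 'ft_force': array([-0.02485419, -0.36248927, -0.5059774 ]), 'wrist_torque': array([-0.01104926, -0.03696069, -0.02744372]), 'gripper_width': 0.9993858764539881}
```

View pics/t0.png

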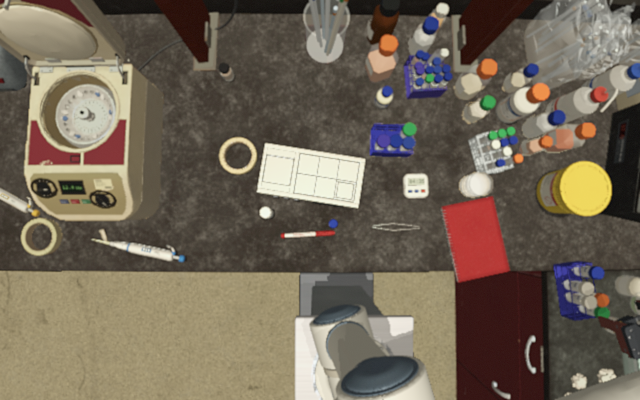

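View pics/s0.png

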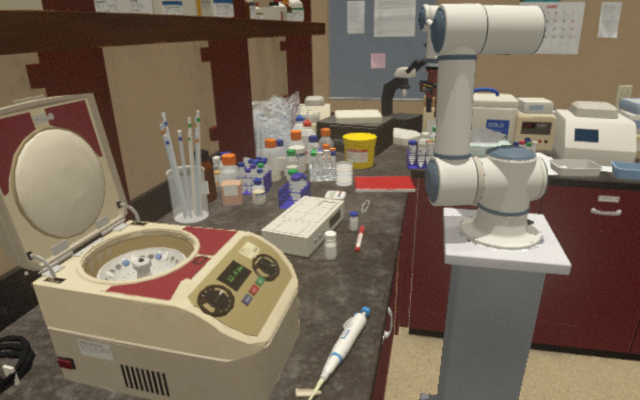

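The top view shows the logger at about (258–365, 145–207). An inner square seems visible on the front-right plate at about (344, 190). I'll enlarge it.

Run:
```python
from h import *
im=cv2.imread('pics/t0.png')[135:245,210:440]
cv2.imwrite('pics/t0c.png',cv2.resize(im,None,fx=3.45,fy=3.45,interpolation=cv2.INTER_CUBIC))
d=np.load('pics/t0.npy')
print(np.round(world('top',[(262,150),(330,165),(344,190),(344,165),(320,185),(310,230),(230,180)],d=d),4))
```

```text
[[6.030e-01 2.519e-01 6.000e-04]
 [5.521e-01 6.680e-02 5.990e-02]
 [4.870e-01 3.050e-02 5.900e-02]
 [5.523e-01 3.030e-02 5.950e-02]
 [4.997e-01 9.270e-02 6.060e-02]
 [3.831e-01 1.188e-01 9.000e-04]
 [5.194e-01 3.385e-01 8.000e-04]]
```

View pics/t0c.png

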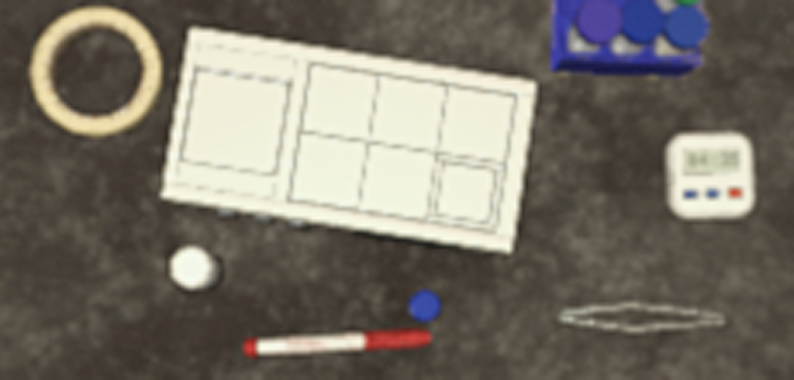

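The crop clearly shows one plate with an inner square: front-right, centred at crop (467,193). The other five are blank. The cover is at crop (181–292, 67–175), and the vials and marker lie in front of the logger.

Run:
```python
from h import *
f=lambda L:[(210+(u+.5)/3.45-.5,135+(v+.5)/3.45-.5) for u,v in L]
b=world('top',f([(190,28),(536,82),(513,252),(163,198)]),z=.06)
p=world('top',f([(308,63),(518,93),(497,228),(290,200)]),z=.06)
c=world('top',f([(197,67),(292,80),(279,175),(181,163)]),z=.06)
k=world('top',f([(446,162),(498,166),(491,224),(437,217),(467,193)]),z=.058)
for n,a in(('box',b),('panel',p),('cover',c),('btn',k)):print(n,np.round(a[:,:2],4).tolist(),a.mean(0).round(4))
y=(b[0]+b[3]-b[1]-b[2])/2; print('yaxis ang',np.degrees(np.arctan2(-y[0],y[1])),np.linalg.norm(y)/1)
y=(p[0]+p[3]-p[1]-p[2])/2; a=np.arctan2(-y[0],y[1]);print(np.degrees(a),np.linalg.norm(y))
R=np.array([[np.cos(a),-np.sin(a)],[np.sin(a),np.cos(a)]])
print('button pred',p.mean(0)[:2]+R@[-.026,-.052])
cc=c.mean(0)[:2]
print('hinge',cc+R@[.035,0],'edge ajar',cc+R@[.035-.049,0], 'front',cc+R@[-.035,0])
print('others', world('top',f([(190,267)]),z=.068),world('top',f([(425,306)]),z=.052))
print(manip.get_state()['tcp_rot'])
```

```text
box [[0.6101, 0.2368], [0.5698, -0.0247], [0.4412, -0.0063], [0.4812, 0.2553]] [0.5256 0.1153 0.06  ]
panel [[0.5836, 0.1476], [0.5614, -0.0109], [0.4592, 0.0056], [0.4799, 0.1605]] [0.521  0.0757 0.06  ]
cover [[0.5803, 0.2311], [0.5706, 0.1596], [0.4986, 0.1689], [0.5075, 0.2422]] [0.5392 0.2004 0.06  ]
btn [[0.509, 0.0436], [0.5061, 0.0044], [0.4623, 0.0099], [0.4675, 0.0504], [0.4856, 0.0278]] [0.4861 0.0272 0.058 ]
yaxis ang -8.7156921598478 0.2646019746327438
-7.794625742376504 0.15819059340245153
button pred [0.48818588 0.02770299]
hinge [0.57391521 0.19570096] edge ajar [0.52536795 0.20234647] front [0.50456197 0.20519455]
others [[0.42940501 0.23353581 0.068     ]] [[0.40092141 0.05926386 0.052     ]]
[[ 9.41144672e-01  3.38003649e-01 -4.88969266e-04]
 [ 3.38003985e-01 -9.41143159e-01  1.69117903e-03]
 [ 1.11434602e-04 -1.75691769e-03 -9.99998450e-01]]
```

Emit:
{"op": "send_rows", "data": {
  "series": [
    [20,42,0,0,0,-0.06],
    [41,85,0,0,0,-0.12],
    [61,127,0,0,0,-0.19],
    [81,169,0,0,0,-0.25],
    [101,211,0,0,0,-0.31],
    [122,254,0,0,0,-0.37],
    [142,296,0,0,0,-0.43],
    [162,338,0,0,0,-0.494]
  ],
  "grip": 255,
  "squeeze": 20
}}

```text
time_s: 1.1
position: [0.3651, -0.2252, 0.2332]
tcp_rot: [[0.989, -0.151, -0.0], [-0.151, -0.989, 0.0], [-0.0, -0.0, -1.0]]
ft_force: [0.2, 0.3, 0.8]
gripper_width: 0.131
```

Emit:
{"op": "send_rows", "data": {
  "series": [
    [20,42,0,0,0,0],
    [41,85,-10,0,0,0],
    [61,127,-30,0,0,0],
    [81,169,-60,0,0,0],
    [101,211,-90,0,0,0],
    [122,254,-120,0,0,0],
    [122,254,-140,0,0,0],
    [122,254,-140,0,0,0]
  ]
}}

```text
time_s: 2.1
position: [0.4854, 0.027, 0.0915]
tcp_rot: [[0.989, -0.148, -0.004], [-0.148, -0.989, -0.0], [-0.004, 0.001, -1.0]]
ft_force: [-0.4, -0.6, 1.0]
gripper_width: 0.003
```

Emit:
{"op": "send_rows", "data": {
  "series": [
    [1,0,-15,0,0,0],
    [1,0,-20,0,0,0],
    [1,0,-22,0,0,0],
    [1,0,-24,0,0,0],
    [1,0,-26,0,0,0],
    [1,0,-27,0,0,0],
    [1,0,-27,0,0,0]
  ]
}}

```text
time_s: 2.98
position: [0.4881, 0.0271, 0.0672]
tcp_rot: [[0.989, -0.149, 0.001], [-0.149, -0.989, -0.0], [0.001, 0.0, -1.0]]
ft_force: [-1.0, -1.4, 4.2]
gripper_width: 0.001
```

Emit:
{"op": "send_rows", "data": {
  "series": [
    [0,0,-2,0,0,0],
    [0,0,-4,0,0,0],
    [0,0,-5,0,0,0],
    [0,0,-6,0,0,0],
    [0,0,-7,0,0,0],
    [0,0,-8,0,0,0],
    [0,0,-8,0,0,0]
  ]
}}

```text
time_s: 3.85
position: [0.4883, 0.0271, 0.063]
tcp_rot: [[0.989, -0.149, 0.002], [-0.149, -0.989, -0.001], [0.002, 0.0, -1.0]]
ft_force: [-10.8, -2.0, 25.6]
gripper_width: 0.006
```

Emit:
{"op": "send_rows", "data": {
  "series": [
    [0,0,20,0,0,0],
    [0,0,60,0,0,0],
    [-5,45,81,0,0,0],
    [-15,95,81,0,0,0],
    [-25,145,81,0,0,0],
    [-30,184,81,0,0,0],
    [-30,184,61,0,0,0],
    [-30,184,61,0,0,0]
  ]
}}

```text
time_s: 4.85
position: [0.4566, 0.2105, 0.1166]
tcp_rot: [[0.989, -0.148, -0.005], [-0.148, -0.989, -0.002], [-0.004, 0.003, -1.0]]
ft_force: [-0.5, -0.4, 0.7]
gripper_width: 0.007
```

Run:
```python
from h import *
shot('side','s1')
im=cv2.imread('pics/s1.png')[150:280,230:390]
cv2.imwrite('pics/s1c.png',cv2.resize(im,None,fx=4,fy=4,interpolation=cv2.INTER_CUBIC))
print(manip.get_state()['position'],manip.get_state()['ft_force'])
```

```text
[0.45713784 0.21030105 0.11784129] [ 0.24191154 -0.74319009 -0.37672622]
```

View pics/s1c.png

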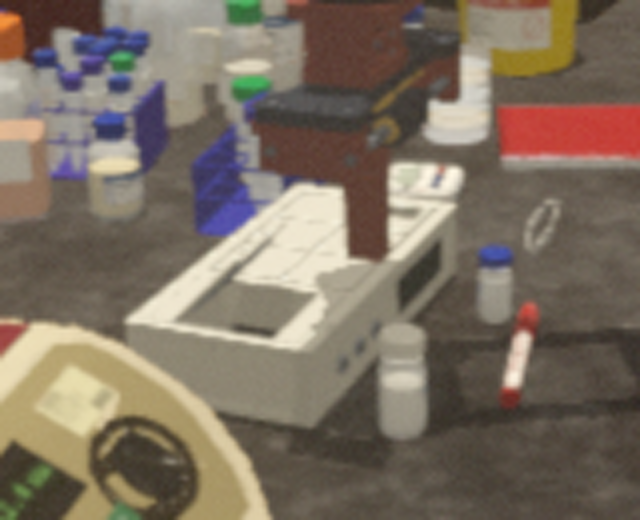

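The side crop shows the cover raised, with its well open at (180–310, 280–340), the button pressed, and the bystanders still standing. I'll check the edge position with depth.

Run:
```python
from h import *
p,d=shot('top','t1')
uu,vv=np.meshgrid(np.arange(255,310),np.arange(140,205))
uv=np.c_[uu.ravel(),vv.ravel()]
w=world('top',uv,d=d); a=np.radians(-8.5);R=np.array([[np.cos(a),-np.sin(a)],[np.sin(a),np.cos(a)]])
l=(w[:,:2]-[.574,.1957])@R
for y in(.025,0,-.025):
  m=abs(l[:,1]-y)<.003; o=np.argsort(l[m,0]); print(y,[(round(i*1e3),round(j*1e3)) for i,j in zip(l[m,0][o],w[m,2][o])][::3])
```

```text
0.025 [(30, 60), (45, 0), (49, -1), (51, 0)]
0 [(9, 62), (13, 64), (17, 60), (20, 60), (25, 61), (27, 61), (43, 2), (47, 0), (49, 1), (52, 1), (58, 1)]
-0.025 [(-145, 481), (-145, 480), (-144, 481), (-142, 483), (-141, 486), (-141, 485), (-140, 486), (-138, 488), (-137, 489), (-137, 488), (-135, 490), (-134, 491), (-133, 492), (-132, 491), (-131, 492), (-130, 493), (-129, 494), (-128, 494), (-127, 494), (-126, 495), (-125, 495), (-124, 495), (-123, 496), (-122, 497), (-121, 496), (-121, 498), (-120, 498), (-119, 497), (-118, 499), (-117, 498), (-116, 497), (-115, 498), (-114, 499), (-113, 499), (-112, 499), (-111, 499), (-110, 499), (-109, 499), (-108, 499), (-108, 500), (-107, 500), (-105, 500), (-105, 499), (-103, 499), (-102, 500), (-102, 499), (-101, 499), (-99, 499), (-99, 499), (-98, 499), (-96, 498), (-95, 499), (-95, 499), (-93, 498), (-92, 498), (-92, 498), (-90, 498), (-89, 496), (-88, 496), (-87, 496), (-86, 496), (-84, 494), (-84, 496), (-83, 495), (-81, 494), (-80, 491), (-79, 492), (-78, 492), (-77, 489), (-76, 489), (-74, 489), (-73, 489), (-71, 489), (-70, 493), (-68, 490), (-67, 490), (-65, 488), (-63, 486), (-61, 482), (-59, 480), (-59, 476), (-54, 472), (-17, 81), (-11, 72), (-7, 69), (-4, 67), (0, 61), (3, 60), (5, 61), (10, 62), (13, 62), (18, 61), (20, 61), (23, 61), (27, 60), (42, 3), (47, 2), (50, 2), (53, 2), (59, 0), (62, 0)]
```

Emit:
{"op": "send_rows", "data": {
  "series": [
    [15,-2,-9,0,0,0],
    [35,-5,-9,0,0,0],
    [47,-7,-9,0,0,0],
    [55,-8,-9,0,0,0],
    [62,-9,-9,0,0,0],
    [70,-10,-9,0,0,0],
    [78,-12,-9,0,0,0],
    [85,-13,-9,0,0,0]
  ]
}}

```text
time_s: 5.95
position: [0.5434, 0.1982, 0.1106]
tcp_rot: [[0.989, -0.149, 0.0], [-0.149, -0.989, -0.0], [0.0, 0.0, -1.0]]
ft_force: [-1.4, 0.2, 0.7]
gripper_width: 0.006
```

Emit:
{"op": "send_rows", "data": {
  "series": [
    [7,-1,0,0,0,0],
    [14,-2,0,0,0,0],
    [20,-3,0,0,0,0],
    [26,-4,0,0,0,0],
    [32,-5,0,0,0,0],
    [36,-5,0,0,0,0],
    [36,-5,0,0,0,0]
  ]
}}

```text
time_s: 6.82
position: [0.578, 0.193, 0.11]
tcp_rot: [[0.989, -0.149, -0.003], [-0.149, -0.989, -0.001], [-0.003, 0.001, -1.0]]
ft_force: [-5.6, -1.2, 0.9]
gripper_width: 0.006
```

Emit:
{"op": "send_rows", "data": {
  "series": [
    [2,0,0,0,0,0],
    [4,-1,0,0,0,0],
    [5,-1,0,0,0,0],
    [5,-1,0,0,0,0]
  ]
}}

```text
time_s: 7.32
position: [0.5799, 0.1927, 0.1095]
tcp_rot: [[0.989, -0.147, -0.01], [-0.148, -0.989, -0.0], [-0.01, 0.002, -1.0]]
ft_force: [-15.8, 0.2, 3.6]
gripper_width: 0.002
```

At the stop: 16 N and the tool barely moves. Now back off, lift and check.

Emit:
{"op": "send_rows", "data": {
  "series": [
    [-10,1,0,0,0,0],
    [-35,5,0,0,0,0],
    [-70,10,10,0,0,0],
    [-100,0,50,0,0,0],
    [-120,-45,80,0,0,0],
    [-130,-95,110,0,0,0],
    [-140,-145,120,0,0,0],
    [-150,-195,120,0,0,0]
  ]
}}

```text
time_s: 8.32
position: [0.4341, -0.0043, 0.2327]
tcp_rot: [[0.989, -0.148, 0.005], [-0.148, -0.989, -0.001], [0.005, 0.0, -1.0]]
ft_force: [0.9, 0.1, 0.5]
gripper_width: 0.003
```

Emit:
{"op": "send_rows", "data": {
  "series": [
    [-10,-50,0,0,0,0],
    [-20,-100,0,0,0,0],
    [-30,-150,0,0,0,0],
    [-40,-200,0,0,0,0],
    [-50,-250,0,0,0,0],
    [-50,-250,0,0,0,0]
  ]
}}

```text
time_s: 9.07
position: [0.3829, -0.2556, 0.2305]
tcp_rot: [[0.988, -0.154, 0.0], [-0.154, -0.988, -0.001], [0.0, 0.001, -1.0]]
ft_force: [0.1, -0.0, 0.1]
gripper_width: 0.009
```

Run:
```python
from h import *
p,d=shot('top','t2'); shot('side','s2')
a=cv2.imread('pics/t2.png')[135:245,210:440]; b=cv2.imread('pics/s2.png')[170:270,230:390]
cv2.imwrite('pics/c2.png',np.vstack([cv2.resize(a,(600,287),interpolation=2),cv2.resize(b,(480,300),interpolation=2)[:, :].copy() if 0 else cv2.copyMakeBorder(cv2.resize(b,(480,300),interpolation=2),0,0,0,120,0)]))
uu,vv=np.meshgrid(np.arange(255,310),np.arange(125,205))
w=world('top',np.c_[uu.ravel(),vv.ravel()],d=d); t=np.radians(-8.5);R=np.array([[np.cos(t),-np.sin(t)],[np.sin(t),np.cos(t)]])
l=(w[:,:2]-[.574,.1957])@R
m=(abs(l[:,1])<.03)&(w[:,2]>.068); print(np.round(np.c_[l[m],w[m,2]][np.argsort(w[m,2])][::12]*1e3).tolist())
h=world('side',[(0,0)],z=0)
s=manip.get_state();print(s['time_s'],s['position'],s['ft_force'])
```

```text
[[1.0, -28.0, 69.0], [2.0, 0.0, 73.0], [2.0, 10.0, 76.0], [5.0, -28.0, 79.0], [3.0, 12.0, 82.0], [4.0, -1.0, 85.0], [4.0, 15.0, 86.0], [6.0, 2.0, 89.0], [7.0, -24.0, 91.0], [9.0, -29.0, 94.0], [8.0, 9.0, 98.0], [9.0, -19.0, 100.0], [10.0, 6.0, 102.0], [13.0, -29.0, 104.0], [11.0, -6.0, 106.0], [14.0, -26.0, 108.0], [14.0, -14.0, 111.0], [14.0, -19.0, 114.0], [16.0, 1.0, 115.0], [17.0, -29.0, 117.0], [17.0, -12.0, 119.0], [17.0, 1.0, 120.0], [20.0, 13.0, 122.0], [18.0, -26.0, 123.0], [20.0, 25.0, 124.0], [23.0, 21.0, 125.0], [20.0, 8.0, 126.0]]
9.175 [ 0.38385282 -0.25292683  0.23081733] [-0.35411153 -0.059305    0.09688858]
```

View pics/c2.png

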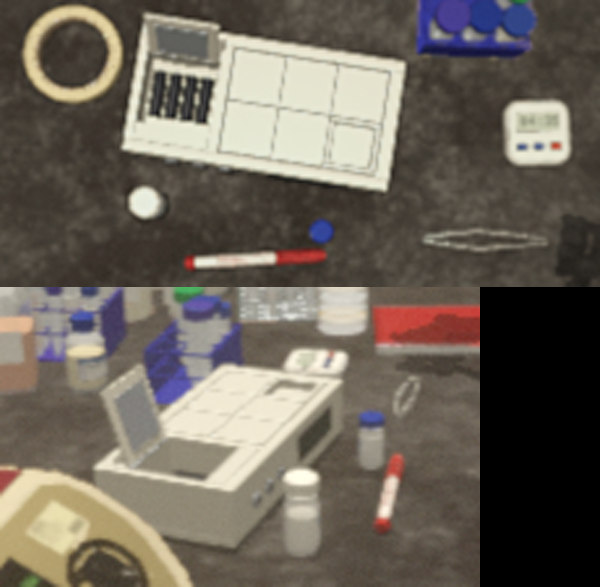

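The cover leans back past vertical at about 1.9 rad (edge at z 125 mm, 20–23 mm behind the hinge). The battery bay is open, the button is in, and no bystander has moved.

```bash
python3 -c "
from plant import manip
print(manip.sign_off())"
```

```text
the job is handed in; nothing more can be done
None
```

The battery cover is fully open, and I handed the job in at about 9.2 s of the 56 s allowed.

- **Button:** The top picture already showed a recessed square on the front-right plate, so I went straight to that one and did not feel over the other five. It gave way at about 4 N, then stopped at about 26 N with the fingertips 8 mm below the top. That matches the 2 mm recess plus the full 6 mm of travel.
- **Cover:** It sprang ajar. I pushed its edge back with the closed fingers until it met the stop at about 16 N, then moved the arm clear.
- **Last checks:** Depth readings put the cover's edge at z ≈ 125 mm and 20–23 mm behind the hinge, which is about 1.9 rad, its stop. By eye, the vials, marker, timer, tape and forceps were where they started. The wrist force was near zero, so the robot was touching nothing.

No check failed or disagreed. The one gap was the reading taken just after pressing the button: the arm hid most of the cover, so only its hinge side confirmed the angle then.

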